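# Build the test-sieve stack on the shaker

## Task

Get the sieve shaker ready for grading a herb powder: stand the catch pan on the shaker's round platen, inside its raised lip, then stack on it the fine, the medium and the coarse sieve in that order (finest at the bottom) and close the stack with the cover. Each piece must sit upright and fully nested in the one below. Leave the mortar, the amber jar and the porcelain pot where they stand.

Things in the scene. Friction and masses are not known exactly. Their poses are not given: they have to be found in the camera images.
- platen (a point): Centre of the seat on the shaker's platen, where the stack goes; z up. The shaker is a fixed white housing 140 mm wide, 190 mm long, its low control deck to -x; above it on springs is the platen, an aluminium disc 116 mm across. The seat (68 mm above the table) is ringed by a lip 6 mm high, flaring from 73 mm inside diameter at the bottom to about 82 mm at the top.
- pan_c (a point): Catch pan: steel cup, 64 mm outside diameter, 59 mm inside, 34 mm high, straight sides, smooth solid floor, no skirt. Point: on its axis, half-way up (17 mm above its underside); z up. About 85 g. Like the sieves, it can be gripped across its outside at any yaw.
- fine_c (a point): Fine sieve: steel frame 64 mm outside, 59 mm inside, 30 mm high, on a tapered skirt 8 mm high (56 to 49 mm diameter at its foot): 38 mm in all. Floor: close dark grey cloth, nearly solid. It stands on the skirt. Nested, the skirt is inside the rim below and the frame's lower edge rests on that rim. Point: on its axis, 19 mm above its foot; z up. About 90 g.
- medium_c (a point): Medium sieve: as the fine one, same diameters and skirt, but the frame is 36 mm high (44 mm in all) and the floor is an open wire mesh of 5.8 mm pitch. Point: on its axis, half-way up (22 mm above its underside). z up. About 100 g.
- coarse_c (a point): Coarse sieve: as the fine one, same diameters and skirt, but the frame is 44 mm high (52 mm in all, the tallest) and the floor is a very open grid of thick wires, 12.5 mm pitch. Point: on its axis, half-way up (26 mm above its underside). z up. About 120 g.
- cover_knob (a point): Cover: a flat steel disc 64 mm in diameter and 4 mm thick, with a tapered spigot 6 mm high beneath (56 mm at the disc, 51 mm at the foot) that nests in a sieve's rim, and a black cylindrical knob 22 mm in diameter and 22 mm high on top, to grip it by; 32 mm high in all. Point: the middle of the knob (21 mm above the spigot's foot, 11 mm above the disc's top). z up. About 85 g.
- mortar_c (a point): Bystander: brass mortar, an open cup with thick walls, 72 mm in diameter at the rim and 76 mm high, 0.9 kg. Point: half-way up its axis.
- jar_c (a point): Bystander: closed amber glass jar with a black cap, 56 mm in diameter and 75 mm high. Point: half-way up its axis.
- crock_c (a point): Bystander: white porcelain pot with a lid and a small knob, 66 mm in diameter and 84 mm high. Point: half-way up its axis.
Not all that is in view belongs to the job. What is shaped like the part that bears coarse_c but turquoise is not meant.

How it is judged:
At the end, for the whole second after the job is handed in: From the platen up stand the pan, the fine, the medium and the coarse sieve and the cover: the pan within 7 mm of the seat's centre, each other piece centred within 4 mm on the one below and at its nested height within 3 mm; all within 0.06 rad of upright and at rest (horizontal distance between pan_c and platen below 0.007 m and z of pan_c in the frame of platen between 0.014 and 0.02 m and angle between each of pan_c, fine_c, medium_c, coarse_c, cover_knob's own z axis and vertical below 0.06 rad and horizontal distance between fine_c and pan_c below 0.004 m and z of fine_c in the frame of pan_c between 0.025 and 0.031 m and horizontal distance between medium_c and fine_c below 0.004 m and z of medium_c in the frame of fine_c between 0.03 and 0.036 m and horizontal distance between coarse_c and medium_c below 0.004 m and z of coarse_c in the frame of medium_c between 0.037 and 0.043 m and horizontal distance between cover_knob and coarse_c below 0.004 m and z of cover_knob in the frame of coarse_c between 0.038 and 0.044 m and linear speed of each of pan, fine, medium, coarse, cover below 0.02 m/s); the robot touches nothing.
It fails at once if the mortar is pushed more than 30 mm or tipped over (distance of mortar_c from where it was at the start of the episode above 0.03 m or angle between mortar_c's own z axis and vertical above 0.5 rad).
It fails at once if the amber jar is pushed more than 30 mm or tipped over (distance of jar_c from where it was at the start of the episode above 0.03 m or angle between jar_c's own z axis and vertical above 0.5 rad).
It fails at once if the porcelain pot is pushed more than 30 mm or tipped over (distance of crock_c from where it was at the start of the episode above 0.03 m or angle between crock_c's own z axis and vertical above 0.5 rad).
It also fails if it takes over 128 s, if anything falls off the work surface, if the arm or the gripper's body presses on something with over 40 N, if the wrist force passes 120 N, or if a joint passes its speed limit or range.

## Robot

A 6-joint arm with a two-finger parallel gripper is mounted at the origin on the work surface. World frame = base frame: x ahead of the robot, y to its left, z up, the work surface at z = 0. Lengths are in m, angles in rad, forces in N, time in s.
With the tool pointing down it reaches from about 0.375 to 0.9 m from the base axis. Payload 3.1 kg.
Tool frame: the origin (TCP) lies at the centre of the arm's flange, where the gripper is bolted on; the fingertips stand 173 mm ahead of it and the grasp point (between the pads) lies 155 mm ahead of it (tip_extent is the distance from the TCP to the fingertips, in m); z points along the fingers, y is the direction in which the jaws open and shut (so a half turn about z gives the same grasp; the last joint's range is limited). The gripper opens to 85 mm and grips with 20 to 120 N. Pads are 22 mm wide; open, the fingers measure 114 mm over their backs; the gripper's body (76 mm by 85 mm) begins 54 mm behind the grasp point. The pads swing forward as they close: fully open they stand 13 mm farther back than shut.
Start: joints at [1.167, 0.527, 1.433, -0, 1.181, -0.178], TCP at [0.139, 0.609, 0.405] pointing down, gripper open.
Joint ranges: [-3.08, 3.08], [-0.75, 2.2], [0.22, 2.44], [-1.43, 4.57], [0, 2.65], [-2.85, 2.85]. Speed limits (rad/s): [2.79, 2.79, 3.14, 3.14, 3.14, 3.14].

## Interface

Orientations are given as a unit quaternion [x, y, z, w].
In Python, from station import sense, snapshot, sign_off, tip_extent gives the robot as it stands. The module is installed in compiled form; this text tells all that it offers.
- The arm moves only by the tool servo_tool, never from a script. Its argument "rows" is a list of rows, each a list of 3 entries, a list of its own where there are three numbers: the shift along the tool's x, y, z in mm, then the turn about the tool's z in degrees, then the opening, from -1 (shut) to 1 (fully open), so that 0 is half open. A call has 1 to 8 rows; each row is the pose to reach, as a shift and turn from the pose measured when the call began, along the tool's axes at that moment; what a row does not reach only later rows make up. A row lasts 1/10 s, in which the tool goes at most 50 mm and 8.59 degrees, less where a joint would pass 70% of its speed; a pose out of reach is approached as far as the arm can. A call with a gripper value outside its range is refused whole. The fingers move at their own pace and stop on an object; "force" is the grip in N (left out, the last holds). Time passes only in rows, so rows that repeat a pose let the fingers close. It gives the time, the measured TCP pose, the force and the opening at its end, in the units of the state.
- sense(): the state, without advancing time (a new reading comes with each control period).
- snapshot(name): name is "side" or "top" or "wrist"; returns a dict with "image" (420x560x3 uint8, blue, green, red), "z_map" (420x560 float32, m along the optical axis (not along the pixel's ray), 0 where there is no reading), "vertical_fov" (degrees; the focal length in pixels is half the picture's height over the tangent of half this angle, whatever the lens; pixels are square), "cx", "cy" (the principal point, pixels), "cam_to_world" (4x4, takes a point from camera to world coordinates). Camera axes: x right, y down, z forward; pixel columns grow to the right and rows downward; lengths in m; the calibration is good to about 2 mm. A picture is of the moment at which its call begins.
- sign_off(): hands the job in, once; it reports no verdict.
The state is a dict: "t": time; "q": joint angles; "qd": joint speeds; "tau": joint torques, N m; "tcp_pos": TCP position; "tool_rot": TCP orientation; "force": force on the tool from outside, world axes, zero at the start; "ft_torque": the same for the moment, N m; "finger_gap": opening from 0.0 (shut) to 1.0 (fully open).
Only numpy, scipy, OpenCV 4.12 (cv2) and the standard library are available. Lean on these libraries where they do the work, as an engineer would, in place of code of your own. Each camera call takes 0.05 s, during which the arm holds its last target. There are 200 camera calls.

## Working session

There is one attempt and no reset: what is moved stays moved. The work goes in short steps, Python scripts to look and compute and a tool call to move; the robot and the scene stay as the last step left them, time stands still between calls to the robot, and variables do not carry over. Pictures are saved under pics/ and viewed, about 12 in all and at most 16, crops included, and the job is handed in when it is done.

Besides the shell and the picture viewer there is one more tool, called after "Emit:" in YAML: its name, and indented under it one key for each argument. servo_tool: Moves the arm, as the interface text tells. Its arguments: {"type":"object","properties":{"rows":{"type":"array"},"force":{"type":"number"}},"required":["rows"]}

```bash
mkdir -p pics
cat > h.py <<'E'
import numpy as np, cv2
from station import sense, snapshot, sign_off, tip_extent
def snap(n,save=None):
    s=snapshot(n)
    if save: cv2.imwrite('pics/%s.png'%save,s['image'])
    return s
def cloud(s):
    z=s['z_map'];h,w=z.shape;f=h/2/np.tan(np.radians(s['vertical_fov'])/2)
    v,u=np.mgrid[:h,:w]
    p=np.stack([(u-s['cx'])*z/f,(v-s['cy'])*z/f,z,np.ones_like(z)],-1)
    P=(p@np.asarray(s['cam_to_world']).T)[...,:3]; P[z==0]=np.nan
    return P
E
python3 - <<'E'
from h import *
print(sense(),tip_extent)
for n in('top','side'):
    s=snap(n,n+'0'); print(n,s['vertical_fov'],s['cx'],s['cy'],np.round(s['cam_to_world'],3).tolist())
    np.savez('%s0.npz'%n,P=cloud(s),im=s['image'])
E
```

```text
{'t': 0.0, 'q': array([ 1.16750257e+00,  5.28491531e-01,  1.43391797e+00, -1.86393018e-05,
        1.18137727e+00, -1.78506786e-01]), 'qd': array([ 1.64551792e-04,  5.72814833e-04, -2.54378925e-05,  5.53609702e-04,
        3.24171858e-06,  8.86609798e-04]), 'tau': array([-1.71614706e-04, -4.42335498e+01, -1.78030872e+01, -2.47025764e-04,
        8.48005700e-03, -1.27869077e-05]), 'tcp_pos': array([0.13915158, 0.6089586 , 0.40371263]), 'tool_rot': array([ 1.12153413e-01,  9.93690298e-01, -1.05343830e-03, -3.06396617e-04]), 'force': array([ 0.2275842 ,  0.03796272, -0.47285708]), 'ft_torque': array([-0.01765837,  0.01872273,  0.02065545]), 'finger_gap': 0.9986466814582751} 0.1734
top 54.981193536918354 282.26809199356944 208.6974588268901 [[0.004, -0.985, 0.171, 0.426], [-0.999, 0.002, 0.036, 0.015], [-0.036, -0.171, -0.985, 1.047], [0.0, 0.0, 0.0, 1.0]]
side 45.83886109734082 278.2836498063802 197.6944795222197 [[0.997, -0.047, 0.064, 0.508], [-0.08, -0.541, 0.837, -1.181], [-0.005, -0.84, -0.543, 0.881], [0.0, 0.0, 0.0, 1.0]]
```

View pics/top0.png

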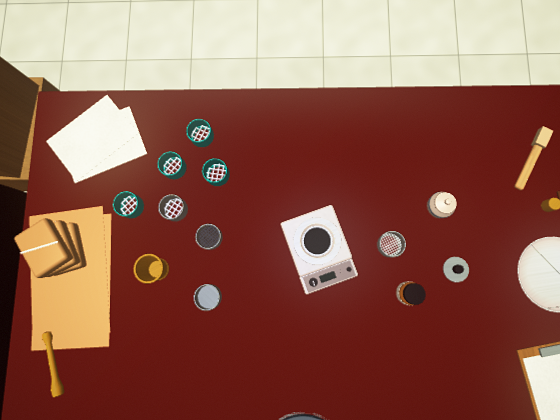

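View pics/side0.png

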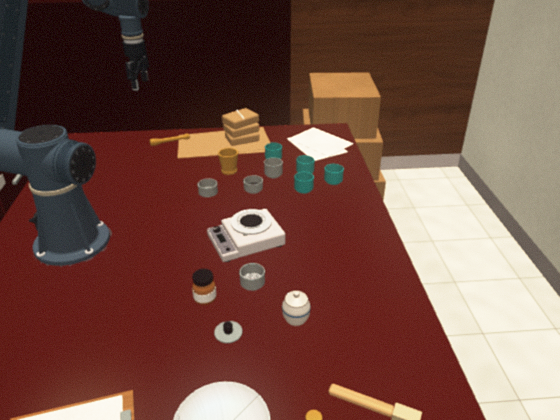

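Top view candidates: pan (207,297) is solid-floored. Fine (208,236) has a dark, nearly solid floor. Medium (391,243) has a mesh floor. Coarse (172,208) is the steel one with an open grid; the four at (127,204), (170,164), (200,132), (215,171) are the same shape but turquoise, so not meant. The cover is at (456,268). Bystanders: mortar (150,268), jar (411,293), pot (442,204). Next I measure and confirm with one crop.

```bash
cat >> h.py <<'E'
def circ(p):
    A=np.c_[2*p[:,:2],np.ones(len(p))]
    for _ in range(3):
        c=np.linalg.lstsq(A,(p[:,:2]**2).sum(1),rcond=None)[0]
        r=np.sqrt(c[2]+c[0]**2+c[1]**2); e=abs(np.hypot(*(p[:,:2]-c[:2]).T)-r)
        k=e<max(.003,np.median(e)*2); p=p[k];A=A[k]
    return c[:2],r,len(p)
E
python3 - <<'E'
from h import *
d=np.load('top0.npz');P=d['P'];im=d['im']
t=dict(pan=(207,297),fine=(208,236),coarse=(172,208),medium=(391,243),cover=(456,268),mortar=(150,268),jar=(411,293),crock=(442,204),t1=(127,204),t2=(170,164),t3=(200,132),t4=(215,171))
for n,(u,v) in t.items():
    q=P[v-24:v+25,u-24:u+25].reshape(-1,3);q=q[q[:,2]>.01]
    zt=np.percentile(q[:,2],98)
    for lab,k in(('top',q[:,2]>zt-.005),('all',q[:,2]>.012)):
        s=q[k]; m=cv2.minEnclosingCircle((s[:,:2]*1000).astype(np.float32))
        c,r,N=circ(s); print(n,lab,'zt %.3f'%zt,'fit',c.round(4),r.round(4),N,'enc',np.round(m[0],1),round(m[1],1))
# platen
q=P[195:300,270:365].reshape(-1,3)
for a,b in((.055,.064),(.064,.071),(.0715,.08)):
    s=q[(q[:,2]>a)&(q[:,2]<b)]; print(a,len(s),np.median(s,0))
    m=cv2.minEnclosingCircle((s[:,:2]*1000).astype(np.float32));print(m)
cv2.imwrite('pics/c1.png',np.hstack([cv2.resize(im[185:320,110:250],None,fx=3,fy=3,interpolation=2),cv2.resize(im[185:320,365:480],None,fx=3,fy=3,interpolation=2)]))
E
```

```text
pan top zt 0.037 fit [0.3824 0.2389] 0.0308 82 enc [382. 239.] 32.3
pan all zt 0.037 fit [0.3823 0.2385] 0.0306 172 enc [381.4 239.3] 32.7
fine top zt 0.040 fit [0.5329 0.2398] 0.0307 89 enc [533.1 240.1] 32.3
fine all zt 0.040 fit [0.5328 0.2398] 0.0291 203 enc [554.9 260.2] 61.8
coarse top zt 0.054 fit [0.6067 0.3338] 0.0306 95 enc [606.8 333.9] 32.6
coarse all zt 0.054 fit [0.6065 0.3335] 0.0305 331 enc [606.8 333.9] 32.6
medium top zt 0.046 fit [ 0.5138 -0.22  ] 0.0307 88 enc [ 514.  -220.4] 32.4
medium all zt 0.046 fit [ 0.5137 -0.2194] 0.0305 219 enc [ 514.  -220.4] 32.4
cover top zt 0.032 fit [ 0.4532 -0.383 ] 0.0084 46 enc [ 453.4 -382.9] 10.9
cover all zt 0.032 fit [ 0.4604 -0.3876] 0.0151 72 enc [ 452.6 -383.7] 30.0
mortar top zt 0.078 fit [0.4512 0.374 ] 0.033 173 enc [451.4 374.1] 35.8
mortar all zt 0.078 fit [0.451  0.3719] 0.0297 438 enc [451.4 374.1] 35.8
jar top zt 0.077 fit [ 0.3944 -0.2595] 0.0194 214 enc [ 394.2 -259.6] 24.7
jar all zt 0.077 fit [ 0.3946 -0.2556] 0.0221 320 enc [ 394.6 -257.2] 27.8
crock top zt 0.083 fit [ 0.6122 -0.3476] 0.0049 24 enc [ 612.3 -348
[... 263 characters left out ...]
308 83 enc [740.3 324.7] 59.3
t2 all zt 0.054 fit [0.7198 0.3424] 0.0305 345 enc [740.3 324.7] 59.3
t3 top zt 0.054 fit [0.809  0.2717] 0.0306 68 enc [787.5 287.4] 58.4
t3 all zt 0.054 fit [0.8084 0.2713] 0.0304 317 enc [788.7 292.3] 60.3
t4 top zt 0.055 fit [0.7009 0.2259] 0.0308 90 enc [701.3 226.2] 33.1
t4 all zt 0.055 fit [0.7004 0.2256] 0.0305 306 enc [701.3 226.2] 33.1
0.055 31 [ 0.50784231 -0.04317509  0.06352536]
((518.311767578125, -33.31048583984375), 57.020023345947266)
0.064 1512 [ 0.51927498 -0.03357565  0.06793506]
((518.816650390625, -33.381072998046875), 57.85535430908203)
0.0715 184 [ 0.5190883  -0.02607755  0.07287195]
((517.7060546875, -32.1198844909668), 52.0556526184082)
```

View pics/c1.png

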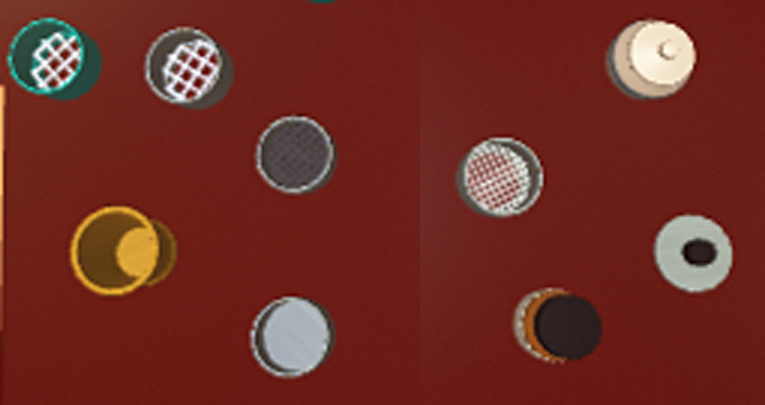

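The crop confirms it: the steel coarse sieve is at (172,208), the dark-cloth fine at (208,236), the mesh medium at (391,243), the solid pan at (207,297) and the cover at (456,268). I go above the pan and square the tool to the world axes.

Emit:
servo_tool:
  rows:
    - [[-320,-307,40],-12.9,1]
    - [[-320,-307,40],-12.9,1]
    - [[-320,-307,40],-12.9,1]
    - [[-320,-307,40],-12.9,1]
    - [[-320,-307,40],-12.9,1]
    - [[-320,-307,40],-12.9,1]
    - [[-320,-307,40],-12.9,1]
    - [[-320,-307,40],-12.9,1]
  force: 50

```text
t: 0.9
tcp_pos: [0.3583, 0.2746, 0.3682]
tool_rot: [-0.0, 1.0, -0.001, -0.0]
force: [0.2, 0.9, -0.5]
finger_gap: 0.998
```

Emit:
servo_tool:
  rows:
    - [[-24,-36,30],0,1]
    - [[-24,-36,30],0,1]
    - [[-24,-36,30],0,1]

```text
t: 1.2
tcp_pos: [0.3826, 0.2376, 0.3375]
tool_rot: [0.001, 1.0, -0.001, -0.002]
force: [0.3, 0.8, -0.5]
finger_gap: 1.003
```

Run:
```python
from h import *
s=snap('wrist','w1');P=cloud(s);e=sense();print(e['tcp_pos'],e['tool_rot'],np.round(s['cam_to_world'],3).tolist())
q=P.reshape(-1,3);q=q[(q[:,2]>.031)&(q[:,2]<.042)&(np.hypot(q[:,0]-.382,q[:,1]-.239)<.05)]
print(len(q),circ(q),np.median(q,0)) if len(q) else 0
```

```text
[0.38215422 0.23850743 0.3380108 ] [ 3.13382969e-04  9.99998787e-01 -9.45349261e-04 -1.19758688e-03] [[0.003, 0.95, 0.312, 0.3], [1.0, -0.002, -0.002, 0.238], [-0.001, 0.312, -0.95, 0.308], [0.0, 0.0, 0.0, 1.0]]
1099 (array([0.37867941, 0.24002155]), np.float64(0.03059701532094981), 1099) [0.37765314 0.23969994 0.0344069 ]
```

View pics/w1.png

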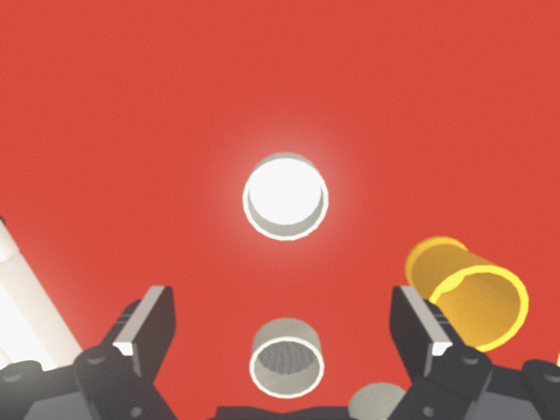

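The wrist view shows the pan centred at (285,197) between the open fingers. The wrist and top cameras differ by 3.7 mm in x. Next I get the real fingertip height from the depth map.

Run:
```python
from h import *
s=snap('wrist');P=cloud(s);e=sense();p=e['tcp_pos']
for u0,u1 in((100,180),(385,470)):
    q=P[280:420,u0:u1].reshape(-1,3);q=q[(q[:,2]>p[2]-.19)&(q[:,2]<p[2]-.1)&(abs(q[:,1]-p[1])<.07)]
    z=q[:,2]-p[2];k=z<z.min()+.006
    print(len(q),z.min(),np.percentile(z,[1,5]),(q[k]-p).mean(0),abs(q[k][:,1]-p[1]).min())
    print(np.ptp(q[k][:,0]), (q[k][:,0]-p[0]).min(),(q[k][:,0]-p[0]).max())
```

```text
5609 -0.1605563925642938 [-0.15818319 -0.15404823] [-0.003024   -0.04355122 -0.156802  ] 0.04233096871539069
0.02254633378545845 -0.01259882679264579 0.00994750699281266
5822 -0.1606335764158546 [-0.15816022 -0.15396163] [-0.00291703  0.04294437 -0.15684704] 0.04190622463275098
0.02256826109745369 -0.012475885425366318 0.010092375672087373
```

Emit:
servo_tool:
  rows:
    - [[1,0,50],0,1]
    - [[1,0,100],0,1]
    - [[1,0,140],0,1]
    - [[1,0,161],0,1]
    - [[1,0,161],0,1]
    - [[1,0,161],0,-1]
    - [[1,0,161],0,-1]
    - [[1,0,161],0,-1]
  force: 50

```text
t: 2.1
tcp_pos: [0.3809, 0.2395, 0.1792]
tool_rot: [-0.001, 1.0, -0.0, 0.001]
force: [-1.3, 2.7, 2.9]
finger_gap: 0.728
```

Emit:
servo_tool:
  rows:
    - [[0,0,0],0,-1]
    - [[0,0,0],0,-1]
    - [[0,0,0],0,-1]

```text
t: 2.4
tcp_pos: [0.3811, 0.2396, 0.1797]
tool_rot: [-0.001, 1.0, -0.0, 0.002]
force: [0.1, 0.3, -0.9]
finger_gap: 0.727
```

Emit:
servo_tool:
  rows:
    - [[0,0,-50],0,-1]
    - [[-20,-40,-85],0,-1]
    - [[-136,-273,-100],0,-1]
    - [[-136,-273,-100],0,-1]
    - [[-136,-273,-100],0,-1]
    - [[-136,-273,-100],0,-1]
    - [[-136,-273,-100],0,-1]
    - [[-136,-273,-100],0,-1]

```text
t: 3.2
tcp_pos: [0.52, -0.0377, 0.2809]
tool_rot: [0.001, 1.0, -0.001, 0.004]
force: [0.2, 0.9, -0.4]
finger_gap: 0.73
```

Run:
```python
from h import *
s=snap('wrist','w2');P=cloud(s);e=sense();p=e['tcp_pos'];print(p,e['finger_gap'])
snap('side','s2')
q=P.reshape(-1,3);h=q[(abs(q[:,2]-(p[2]-.146))<.006)&(np.hypot(q[:,0]-p[0],q[:,1]-p[1])<.038)]
print('held',len(h),circ(h)[0]-p[:2],circ(h)[1:])
```

```text
[ 0.5202269  -0.03803092  0.28081722] 0.7268645811345434
held 7806 [-0.00182137  0.00049079] (np.float64(0.03050904843925365), 7358)
```

View pics/w2.png

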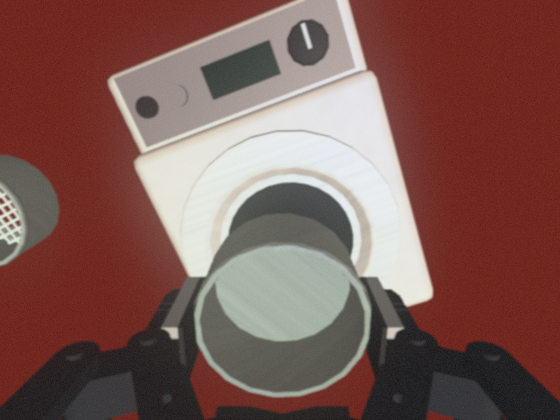

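The wrist view shows the pan held level, with its rim centred near (283,318) and the platen ring behind it at (292,230). Next I fit the platen centre from this view.

Run:
```python
from h import *
s=snap('wrist');P=cloud(s);p=sense()['tcp_pos'];print(p)
im=s['image'];z=P[...,2]
# disc outer edge: white disc above housing; use depth step: points at disc height
k=(z>.060)&(z<.078)&(np.hypot(P[...,0]-.518,P[...,1]+.034)<.07)
h=np.histogram(z[k],np.arange(.058,.08,.001));print(h)
q=P[k];r=np.hypot(q[:,0]-.518,q[:,1]+.034)
b=cv2.morphologyEx(((z>.060)&(z<.08)).astype(np.uint8),cv2.MORPH_OPEN,np.ones((3,3)))
cs=max(cv2.findContours(b,0,1)[0],key=cv2.contourArea)[:,0]
e=P[cs[:,1],cs[:,0]]
# convex upper arc
e=e[(np.hypot(e[:,0]-.517,e[:,1]+.033)>.053)&(np.hypot(e[:,0]-.517,e[:,1]+.033)<.063)&(cs[:,1]<230)]
print('disc',len(e),circ(e))
# dark seat: dark pixels
g=cv2.cvtColor(im,6); L=(z>.070)&(z<.078)&(np.hypot(P[...,0]-.517,P[...,1]+.033)<.047)
print('lip',L.sum(),circ(P[L]))
```

```text
[ 0.51698477 -0.03388255  0.27992286]
(array([   0,    0,    0,    7,   15,   30,   22,   28,  104, 1852, 8096,
       5121,  769,  428,  472,  670,  916,  344,   15,    0,    0]), array([0.058, 0.059, 0.06 , 0.061, 0.062, 0.063, 0.064, 0.065, 0.066,
       0.067, 0.068, 0.069, 0.07 , 0.071, 0.072, 0.073, 0.074, 0.075,
       0.076, 0.077, 0.078, 0.079]))
disc 290 (array([ 0.51526548, -0.03309962]), np.float64(0.05709259591771148), 290)
lip 3483 (array([ 0.51524935, -0.03312179]), np.float64(0.04032792789837165), 3005)
```

Both cameras agree on a target TCP of (0.517, -0.0335), and the arm is there now. I lower the pan and release it.

Emit:
servo_tool:
  rows:
    - [[0,0,15],0,-1]
    - [[0,0,25],0,-1]
    - [[0,0,30],0,-1]
    - [[0,0,32],0,-1]
    - [[0,0,32],0,-1]
    - [[0,0,32],0,-1]

```text
t: 3.95
tcp_pos: [0.5172, -0.0336, 0.2482]
tool_rot: [-0.0, 1.0, 0.0, 0.001]
force: [0.5, -0.4, -0.9]
finger_gap: 0.729
```

Emit:
servo_tool:
  rows:
    - [[0,0,0],0,1]
    - [[0,0,0],0,1]
    - [[0,0,0],0,1]
    - [[0,0,0],0,1]
    - [[0,0,-30],0,1]
    - [[0,0,-60],0,1]
    - [[0,0,-90],0,1]
    - [[0,0,-90],0,1]

```text
t: 4.75
tcp_pos: [0.5182, -0.0339, 0.3419]
tool_rot: [-0.0, 1.0, -0.001, 0.006]
force: [-0.0, 0.2, 0.6]
finger_gap: 1.002
```

```bash
cat >> h.py <<'E'
def ring(P,c,zr,lo=.007,R=.045):
    q=P.reshape(-1,3);q=q[(abs(q[:,2]-zr)<lo)&(np.hypot(q[:,0]-c[0],q[:,1]-c[1])<R)]
    o=circ(q); return o[0].round(4),round(float(o[1]),4),o[2],np.median(q[:,2]).round(4)
E
python3 - <<'E'
from h import *
s=snap('wrist');P=cloud(s);e=sense();p=e['tcp_pos'];print(p,e['tool_rot'])
print('pan rim',ring(P,(.516,-.033),.102))
print('lip',ring(P,(.516,-.033),.074,.003,.048))
t=cloud(snap('top'));print('top pan',ring(t,(.517,-.033),.103))
E
```

```text
[ 0.51747296 -0.0337673   0.34008593] [-1.22971824e-05  9.99992540e-01 -4.98206334e-04  3.83031749e-03]
pan rim (array([ 0.5153, -0.0328]), 0.0305, 2158, np.float64(0.1021))
lip (array([ 0.5069, -0.0329]), 0.0315, 4150, np.float64(0.0721))
top pan (array([ 0.5186, -0.0332]), 0.0305, 39, np.float64(0.1016))
```

The pan is seated: rim at z 0.102, centred to within about 1 mm. Next is the fine sieve.

Emit:
servo_tool:
  rows:
    - [[-14,274,0],0,1]
    - [[-14,274,0],0,1]
    - [[-14,274,0],0,1]
    - [[-14,274,0],0,1]
    - [[-14,274,0],0,1]
    - [[-14,274,0],0,1]
    - [[-14,274,40],0,1]
    - [[-14,274,40],0,1]

```text
t: 5.65
tcp_pos: [0.5283, 0.2408, 0.2932]
tool_rot: [-0.001, 1.0, -0.002, -0.004]
force: [-1.6, -0.2, -0.2]
finger_gap: 1.0
```

Run:
```python
from h import *
s=snap('wrist');P=cloud(s);e=sense();p=e['tcp_pos'];print(p,e['tool_rot'])
print('fine rim',ring(P,(.53,.24),.038))
```

```text
[0.52921985 0.24027093 0.29521978] [-3.99941991e-04  9.99995741e-01 -1.24104777e-03 -2.61121950e-03]
fine rim (array([0.5295, 0.2409]), 0.0305, 1848, np.float64(0.0382))
```

Emit:
servo_tool:
  rows:
    - [[-2,0,45],0,1]
    - [[-2,0,85],0,1]
    - [[-2,0,110],0,1]
    - [[-2,0,116],0,1]
    - [[-2,0,116],0,1]
    - [[-2,0,116],0,-1]
    - [[-2,0,116],0,-1]
    - [[-2,0,116],0,-1]

```text
t: 6.5
tcp_pos: [0.5315, 0.2401, 0.1816]
tool_rot: [-0.0, 1.0, -0.001, -0.001]
force: [0.2, -1.1, 6.3]
finger_gap: 0.728
```

Emit:
servo_tool:
  rows:
    - [[0,0,0],0,-1]
    - [[0,0,0],0,-1]
    - [[0,0,0],0,-1]

```text
t: 6.8
tcp_pos: [0.5316, 0.2401, 0.182]
tool_rot: [-0.0, 1.0, -0.001, -0.0]
force: [0.3, 0.4, -0.5]
finger_gap: 0.73
```

Emit:
servo_tool:
  rows:
    - [[0,0,-50],0,-1]
    - [[0,0,-100],0,-1]
    - [[14,-273,-138],0,-1]
    - [[14,-273,-138],0,-1]
    - [[14,-273,-138],0,-1]
    - [[14,-273,-138],0,-1]
    - [[14,-273,-138],0,-1]
    - [[14,-273,-138],0,-1]

```text
t: 7.6
tcp_pos: [0.5178, -0.036, 0.321]
tool_rot: [0.001, 1.0, -0.001, 0.0]
force: [0.7, 0.5, -1.1]
finger_gap: 0.728
```

Emit:
servo_tool:
  rows:
    - [[0,0,0],0,-1]
    - [[0,0,0],0,-1]

```text
t: 7.8
tcp_pos: [0.5176, -0.0365, 0.3209]
tool_rot: [0.002, 1.0, -0.001, 0.0]
force: [-0.0, 0.5, -1.1]
finger_gap: 0.729
```

```bash
cat > held.py <<'E'
from h import *
import sys
hh=float(sys.argv[1]);zs=float(sys.argv[2])   # rim of held above? TCP offset (neg), rim height of stack
s=snap('wrist');P=cloud(s);e=sense();p=e['tcp_pos'];print(p.round(4),e['tool_rot'].round(4),e['finger_gap'])
o=ring(P,p,p[2]-hh,.006,.038);print('held',(o[0]-p[:2]).round(4),o[1:],'z rel',round(o[3]-p[2],4))
try: print('stack',ring(P,(.5155,-.033),zs,.004,.038))
except Exception as x: print(x)
E
python3 held.py .144 .102
```

```text
[ 0.5174 -0.0356  0.3207] [ 1.2e-03  1.0e+00 -9.0e-04 -2.0e-04] 0.7301523516185493
held [-0.002  -0.0006] (0.0305, 7435, np.float64(0.1772)) z rel -0.1435
stack (array([ 0.5152, -0.0329]), 0.0305, 1077, np.float64(0.1024))
```

Emit:
servo_tool:
  rows:
    - [[0,2,12],0,-1]
    - [[0,2,22],0,-1]
    - [[0,2,30],0,-1]
    - [[0,2,36],0,-1]
    - [[0,2,40],0,-1]
    - [[0,2,43],0,-1]
    - [[0,2,45],0,-1]
    - [[0,2,45],0,-1]

```text
t: 8.65
tcp_pos: [0.5176, -0.0337, 0.2759]
tool_rot: [0.001, 1.0, -0.001, 0.0]
force: [-0.8, -0.8, -1.5]
finger_gap: 0.729
```

Emit:
servo_tool:
  rows:
    - [[0,0,0],0,-1]

```text
t: 8.75
tcp_pos: [0.5176, -0.0338, 0.2761]
tool_rot: [0.001, 1.0, -0.001, 0.0]
force: [0.2, 0.2, -0.7]
finger_gap: 0.725
```

Emit:
servo_tool:
  rows:
    - [[0,0,0],0,1]
    - [[0,0,0],0,1]
    - [[0,0,0],0,1]
    - [[0,0,0],0,1]
    - [[0,0,-30],0,1]
    - [[0,0,-60],0,1]
    - [[0,0,-90],0,1]
    - [[0,0,-90],0,1]

```text
t: 9.55
tcp_pos: [0.5188, -0.0339, 0.3699]
tool_rot: [0.001, 1.0, -0.002, 0.005]
force: [0.5, -0.5, -0.2]
finger_gap: 1.002
```

Run:
```python
from h import *
s=snap('wrist');P=cloud(s);e=sense();p=e['tcp_pos'];print(p,e['tool_rot'])
print('rim',ring(P,(.516,-.033),.132,.006,.038))
```

```text
[ 0.51806719 -0.03370797  0.36797839] [ 0.00123361  0.99999397 -0.00174484  0.00273853]
rim (array([ 0.5161, -0.0334]), 0.0305, 2078, np.float64(0.1322))
```

The fine sieve is nested (rim at 0.132). Next is the medium sieve.

Emit:
servo_tool:
  rows:
    - [[6,-186,0],0,1]
    - [[6,-186,0],0,1]
    - [[6,-186,0],0,1]
    - [[6,-186,0],0,1]
    - [[6,-186,35],0,1]
    - [[6,-186,70],0,1]
    - [[6,-186,70],0,1]

```text
t: 10.3
tcp_pos: [0.5097, -0.2192, 0.2933]
tool_rot: [0.002, 1.0, 0.002, -0.003]
force: [-0.8, 0.6, 0.1]
finger_gap: 0.998
```

Run:
```python
from h import *
s=snap('wrist');P=cloud(s);e=sense();p=e['tcp_pos'];print(p,e['tool_rot'])
print('rim',ring(P,(.511,-.219),.044))
```

```text
[ 0.51071991 -0.21936542  0.29561477] [ 1.48218934e-03  9.99998444e-01  6.46540861e-04 -7.04921355e-04]
rim (array([ 0.5103, -0.22  ]), 0.0304, 1953, np.float64(0.0441))
```

Emit:
servo_tool:
  rows:
    - [[-1,-1,45],0,1]
    - [[-1,-1,85],0,1]
    - [[-1,-1,106],0,1]
    - [[-1,-1,111],0,1]
    - [[-1,-1,111],0,1]
    - [[-1,-1,111],0,-1]
    - [[-1,-1,111],0,-1]
    - [[-1,-1,111],0,-1]

```text
t: 11.15
tcp_pos: [0.5123, -0.2206, 0.1871]
tool_rot: [0.001, 1.0, -0.001, 0.001]
force: [-0.1, 0.3, 5.3]
finger_gap: 0.731
```

Emit:
servo_tool:
  rows:
    - [[0,0,0],0,-1]
    - [[0,0,0],0,-1]
    - [[0,0,0],0,-1]

```text
t: 11.45
tcp_pos: [0.5124, -0.2206, 0.1876]
tool_rot: [0.001, 1.0, -0.001, 0.001]
force: [0.4, -1.0, -0.4]
finger_gap: 0.729
```

Emit:
servo_tool:
  rows:
    - [[0,0,-50],0,-1]
    - [[0,0,-100],0,-1]
    - [[0,0,-150],0,-1]
    - [[-5,187,-164],0,-1]
    - [[-5,187,-164],0,-1]
    - [[-5,187,-164],0,-1]
    - [[-5,187,-164],0,-1]
    - [[-5,187,-164],0,-1]

```text
t: 12.25
tcp_pos: [0.5164, -0.0291, 0.3515]
tool_rot: [-0.001, 1.0, 0.0, 0.001]
force: [0.1, -0.4, -1.1]
finger_gap: 0.734
```

Emit:
servo_tool:
  rows:
    - [[0,0,0],0,-1]
    - [[0,0,0],0,-1]

```text
t: 12.45
tcp_pos: [0.5163, -0.0294, 0.3514]
tool_rot: [-0.001, 1.0, -0.0, 0.001]
force: [0.6, -0.4, -0.3]
finger_gap: 0.736
```

```bash
python3 held.py .1436 .132
```

```text
[ 0.5164 -0.0299  0.3514] [-1.e-03  1.e+00 -1.e-04  6.e-04] 0.7334702090277165
held [-0.0027  0.0011] (0.0305, 7566, np.float64(0.2083)) z rel -0.1431
stack (array([ 0.516 , -0.0334]), 0.0304, 1308, np.float64(0.1323))
```

Emit:
servo_tool:
  rows:
    - [[-2,-4,5],0,-1]
    - [[-2,-4,12],0,-1]
    - [[-2,-4,20],0,-1]
    - [[-2,-4,28],0,-1]
    - [[-2,-4,33],0,-1]
    - [[-2,-4,37],0,-1]
    - [[-2,-4,40],0,-1]
    - [[-2,-4,40],0,-1]

```text
t: 13.3
tcp_pos: [0.5186, -0.0339, 0.3113]
tool_rot: [-0.001, 1.0, -0.0, 0.001]
force: [0.1, -0.1, -0.2]
finger_gap: 0.738
```

Emit:
servo_tool:
  rows:
    - [[0,0,0],0,-1]

```text
t: 13.4
tcp_pos: [0.5187, -0.0338, 0.3114]
tool_rot: [-0.001, 1.0, -0.0, 0.001]
force: [-0.5, 0.9, -0.8]
finger_gap: 0.735
```

Emit:
servo_tool:
  rows:
    - [[0,0,0],0,1]
    - [[0,0,0],0,1]
    - [[0,0,0],0,1]
    - [[0,0,0],0,1]
    - [[0,0,-30],0,1]
    - [[0,0,-60],0,1]
    - [[0,0,-90],0,1]
    - [[0,0,-90],0,1]

```text
t: 14.2
tcp_pos: [0.5197, -0.034, 0.4054]
tool_rot: [-0.001, 1.0, -0.001, 0.005]
force: [0.2, -0.2, 0.3]
finger_gap: 1.001
```

Run:
```python
from h import *
s=snap('wrist','w3');P=cloud(s);e=sense();p=e['tcp_pos'];print(p,e['tool_rot'])
print('rim',ring(P,(.516,-.033),.168,.006,.038))
snap('side','s3')
```

```text
[ 0.5189461  -0.03384119  0.40341068] [-1.18858797e-03  9.99993007e-01 -8.63612547e-04  3.43916473e-03]
rim (array([ 0.5166, -0.033 ]), 0.0304, 2098, np.float64(0.1682))
```

View pics/s3.png

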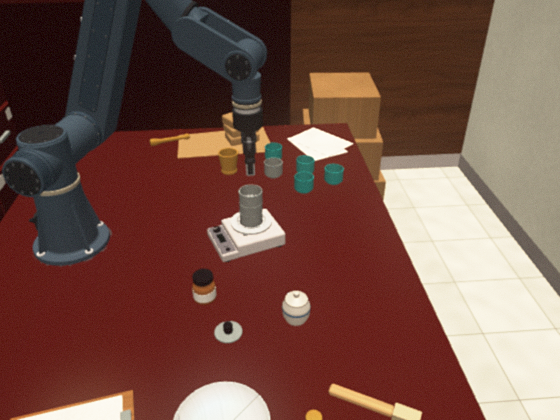

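The side view shows the three-piece stack upright at (251,208), and the rim is at 0.168. Next is the steel coarse sieve.

Emit:
servo_tool:
  rows:
    - [[-86,368,0],0,1]
    - [[-86,368,0],0,1]
    - [[-86,368,0],0,1]
    - [[-86,368,0],0,1]
    - [[-86,368,20],0,1]
    - [[-86,368,40],0,1]
    - [[-86,368,70],0,1]
    - [[-86,368,100],0,1]

```text
t: 15.1
tcp_pos: [0.6021, 0.3286, 0.3147]
tool_rot: [-0.002, 1.0, 0.001, 0.004]
force: [1.0, -0.0, 0.1]
finger_gap: 0.997
```

Emit:
servo_tool:
  rows:
    - [[0,0,0],0,1]
    - [[0,0,0],0,1]

```text
t: 15.3
tcp_pos: [0.6011, 0.3291, 0.3111]
tool_rot: [-0.003, 1.0, -0.001, 0.0]
force: [0.0, -0.5, -0.0]
finger_gap: 1.002
```

Run:
```python
from h import *
s=snap('wrist','w4');P=cloud(s);e=sense();p=e['tcp_pos'];print(p,e['tool_rot'])
print('rim',ring(P,(.603,.334),.052))
```

```text
[0.60186294 0.32831644 0.31363555] [-2.44665246e-03  9.99994034e-01 -1.12392063e-04  2.43591452e-03]
rim (array([0.6033, 0.335 ]), 0.0305, 1819, np.float64(0.0521))
```

View pics/w4.png

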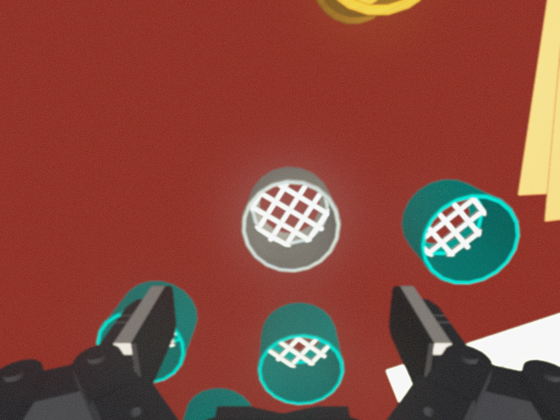

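The steel coarse sieve is centred at (291,222); the turquoise look-alikes stand around it. I go down on the steel one.

Emit:
servo_tool:
  rows:
    - [[-3,6,40],0,1]
    - [[-3,6,80],0,1]
    - [[-3,6,112],0,1]
    - [[-3,6,122],0,1]
    - [[-3,6,122],0,1]
    - [[-3,6,122],0,-1]
    - [[-3,6,122],0,-1]
    - [[-3,6,122],0,-1]

```text
t: 16.15
tcp_pos: [0.6069, 0.3345, 0.1953]
tool_rot: [-0.002, 1.0, 0.001, 0.005]
force: [-0.4, -1.8, 8.1]
finger_gap: 0.742
```

Emit:
servo_tool:
  rows:
    - [[0,0,0],0,-1]
    - [[0,0,0],0,-1]
    - [[0,0,0],0,-1]

```text
t: 16.45
tcp_pos: [0.6068, 0.3346, 0.1957]
tool_rot: [-0.002, 1.0, 0.001, 0.006]
force: [-0.4, -0.8, -0.2]
finger_gap: 0.738
```

Emit:
servo_tool:
  rows:
    - [[0,0,-50],0,-1]
    - [[0,0,-100],0,-1]
    - [[0,0,-150],0,-1]
    - [[0,0,-195],0,-1]
    - [[88,-368,-200],0,-1]
    - [[88,-368,-200],0,-1]
    - [[88,-368,-200],0,-1]
    - [[88,-368,-200],0,-1]

```text
t: 17.25
tcp_pos: [0.558, 0.1381, 0.3923]
tool_rot: [-0.003, 1.0, 0.001, 0.005]
force: [0.6, -1.1, -0.8]
finger_gap: 0.746
```

```bash
python3 held.py .1437 .168
```

```text
[0.5565 0.1319 0.3919] [-0.001   1.     -0.0025  0.0028] 0.7412828379011358
held [-0.0022  0.0065] (0.0305, 6759, np.float64(0.2488)) z rel -0.1431
stack (array([ 0.5177, -0.0298]), 0.0286, 768, np.float64(0.1678))
```

Emit:
servo_tool:
  rows:
    - [[38,-166,0],0,-1]
    - [[38,-166,0],0,-1]
    - [[38,-166,0],0,-1]
    - [[38,-166,0],0,-1]
    - [[38,-166,0],0,-1]
    - [[38,-166,0],0,-1]

```text
t: 17.9
tcp_pos: [0.5187, -0.0345, 0.3923]
tool_rot: [-0.0, 1.0, -0.002, 0.003]
force: [0.3, -0.3, -1.6]
finger_gap: 0.742
```

```bash
python3 held.py .1437 .168; python3 held.py .1437 .168
```

```text
[ 0.5189 -0.0337  0.3923] [-9.0e-04  1.0e+00 -2.1e-03  2.6e-03] 0.7389688532208154
held [-0.0046 -0.0008] (0.0305, 7501, np.float64(0.249)) z rel -0.1433
stack (array([ 0.5167, -0.033 ]), 0.0305, 1366, np.float64(0.1683))
[ 0.5189 -0.0332  0.3923] [-0.0015  1.     -0.0021  0.0027] 0.740424038233094
held [-0.0045 -0.0005] (0.0305, 7480, np.float64(0.249)) z rel -0.1433
stack (array([ 0.5166, -0.033 ]), 0.0305, 1334, np.float64(0.1683))
```

Emit:
servo_tool:
  rows:
    - [[-2,0,4],0,-1]
    - [[-2,0,10],0,-1]
    - [[-2,0,17],0,-1]
    - [[-2,0,24],0,-1]
    - [[-2,0,30],0,-1]
    - [[-2,0,34],0,-1]
    - [[-2,0,36.5],0,-1]
    - [[-2,0,36.5],0,-1]

```text
t: 18.8
tcp_pos: [0.5212, -0.0335, 0.3557]
tool_rot: [-0.001, 1.0, -0.002, 0.003]
force: [0.1, 0.1, -0.1]
finger_gap: 0.738
```

Emit:
servo_tool:
  rows:
    - [[0,0,0],0,-1]

```text
t: 18.9
tcp_pos: [0.5213, -0.0336, 0.3559]
tool_rot: [-0.001, 1.0, -0.002, 0.003]
force: [0.2, 0.5, -0.9]
finger_gap: 0.737
```

Emit:
servo_tool:
  rows:
    - [[0,0,0],0,1]
    - [[0,0,0],0,1]
    - [[0,0,0],0,1]
    - [[0,0,0],0,1]
    - [[0,0,-30],0,1]
    - [[0,0,-60],0,1]
    - [[0,0,-85],0,1]
    - [[0,0,-85],0,1]

```text
t: 19.7
tcp_pos: [0.5217, -0.0334, 0.4445]
tool_rot: [-0.001, 1.0, -0.003, 0.007]
force: [0.6, 0.3, 0.3]
finger_gap: 0.999
```

Run:
```python
from h import *
s=snap('wrist');P=cloud(s);e=sense();p=e['tcp_pos'];print(p,e['tool_rot'])
print('rim',ring(P,(.516,-.033),.212,.006,.038))
T=cloud(snap('top'));q=T[250:290,430:480].reshape(-1,3)
k=q[q[:,2]>.026];d=q[(q[:,2]>.005)&(q[:,2]<.016)]
print('knob',cv2.minEnclosingCircle((k[:,:2]*1000).astype(np.float32)),'disc',circ(d),cv2.minEnclosingCircle((d[:,:2]*1000).astype(np.float32)))
```

```text
[ 0.52107975 -0.03321364  0.44257981] [-0.00139544  0.99998241 -0.00284119  0.00501646]
rim (array([ 0.5171, -0.0337]), 0.0304, 2201, np.float64(0.2122))
knob ((452.9116516113281, -382.4576721191406), 10.807912826538086) disc (array([ 0.45305063, -0.3829621 ]), np.float64(0.02571563737532219), 328) ((454.41558837890625, -387.9443664550781), 46.73463821411133)
```

The coarse sieve is nested (rim at 0.212). Next is the cover.

Emit:
servo_tool:
  rows:
    - [[70,-350,0],0,1]
    - [[70,-350,0],0,1]
    - [[70,-350,0],0,1]
    - [[70,-350,20],0,1]
    - [[70,-350,50],0,1]
    - [[70,-350,80],0,1]
    - [[70,-350,110],0,1]
    - [[70,-350,130],0,1]

```text
t: 20.6
tcp_pos: [0.4524, -0.3817, 0.3188]
tool_rot: [-0.0, 1.0, -0.003, 0.004]
force: [1.0, -0.1, -0.0]
finger_gap: 1.0
```

Emit:
servo_tool:
  rows:
    - [[0,0,0],0,1]
    - [[0,0,0],0,1]

```text
t: 20.8
tcp_pos: [0.4516, -0.3816, 0.3163]
tool_rot: [0.0, 1.0, -0.001, 0.002]
force: [1.0, 1.0, 0.7]
finger_gap: 0.995
```

Run:
```python
from h import *
s=snap('wrist','w5');P=cloud(s);e=sense();p=e['tcp_pos'];print(p,e['tool_rot'])
q=P.reshape(-1,3);q=q[np.hypot(q[:,0]-.45,q[:,1]+.383)<.045]
k=q[(q[:,2]>.028)&(q[:,2]<.04)];d=q[(q[:,2]>.007)&(q[:,2]<.013)]
for a in(k,d): print(len(a),np.median(a[:,2]),cv2.minEnclosingCircle((a[:,:2]*1000).astype(np.float32)))
```

```text
[ 0.45233312 -0.38114956  0.31831712] [-1.71254730e-04  9.99992498e-01 -2.12969357e-03  3.23109927e-03]
704 0.0325436428645067 ((449.7457275390625, -383.2696533203125), 10.852170944213867)
4336 0.010682809913856617 ((449.99737548828125, -382.92022705078125), 32.00075912475586)
```

View pics/w5.png

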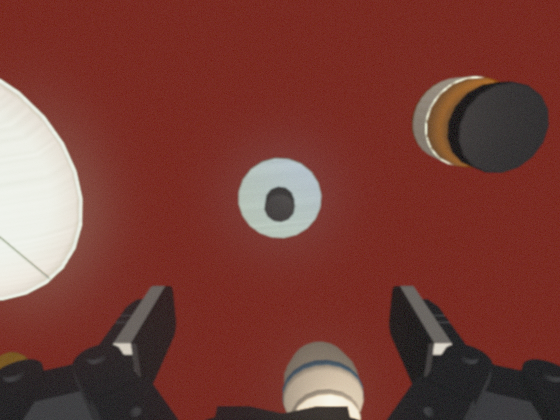

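The wrist view shows the cover at (280,198) with its knob at (280,203), and the jar and pot are clear of the jaws.

Emit:
servo_tool:
  rows:
    - [[1,-2,45],0,1]
    - [[1,-2,85],0,1]
    - [[1,-2,115],0,1]
    - [[1,-2,130],0,1]
    - [[1,-2,131],0,1]
    - [[1,-2,131],0,-1]
    - [[1,-2,131],0,-1]
    - [[1,-2,131],0,-1]

```text
t: 21.65
tcp_pos: [0.4527, -0.3841, 0.1892]
tool_rot: [-0.0, 1.0, -0.003, 0.004]
force: [0.9, -0.6, 0.9]
finger_gap: 0.517
```

Emit:
servo_tool:
  rows:
    - [[0,0,0],0,-1]
    - [[0,0,0],0,-1]
    - [[0,0,0],0,-1]
    - [[0,0,0],0,-1]
    - [[0,0,0],0,-1]
    - [[0,0,0],0,-1]

```text
t: 22.25
tcp_pos: [0.453, -0.3845, 0.1907]
tool_rot: [-0.0, 1.0, -0.004, 0.005]
force: [-0.0, 0.8, 6.6]
finger_gap: 0.233
```

Emit:
servo_tool:
  rows:
    - [[0,0,-40],0,-1]
    - [[0,0,-85],0,-1]
    - [[0,0,-135],0,-1]
    - [[0,0,-185],0,-1]
    - [[0,0,-238],0,-1]
    - [[-68,351,-240],0,-1]
    - [[-68,351,-240],0,-1]
    - [[-68,351,-240],0,-1]

```text
t: 23.05
tcp_pos: [0.4787, -0.2338, 0.4276]
tool_rot: [0.001, 1.0, -0.005, 0.006]
force: [0.8, -0.2, -0.2]
finger_gap: 0.233
```

```bash
cat > hc.py <<'E'
from h import *
s=snap('wrist','w6');P=cloud(s);e=sense();p=e['tcp_pos'];print(p.round(4),e['tool_rot'].round(4),e['finger_gap'])
q=P.reshape(-1,3);q=q[(np.hypot(q[:,0]-p[0],q[:,1]-p[1])<.042)&(q[:,2]<p[2]-.165)&(q[:,2]>p[2]-.195)]
r=q-p
print(len(r),np.histogram(r[:,2],np.arange(-.195,-.164,.002)))
d=r[(r[:,2]<-.172)&(r[:,2]>-.192)];print(cv2.minEnclosingCircle((d[:,:2]*1000).astype(np.float32)))
try: print('rim',ring(P,(.517,-.0337),.212,.004,.038))
except Exception as x: print(x)
E
python3 hc.py
```

```text
[ 0.4786 -0.2263  0.427 ] [-0.0016  1.      0.      0.0045] 0.2309013729411298
9174 (array([   0,    0,    0,    0,    0,    3,  147, 6527, 1735,   83,   91,
        100,   99,  169,  220]), array([-0.195, -0.193, -0.191, -0.189, -0.187, -0.185, -0.183, -0.181,
       -0.179, -0.177, -0.175, -0.173, -0.171, -0.169, -0.167, -0.165]))
((-2.769728422164917, -8.24144458770752), 32.09891891479492)
rim (array([0., 0.]), 0.0, 0, np.float64(nan))
  return _methods._mean(a, axis=axis, dtype=dtype,
  ret = ret.dtype.type(ret / rcount)
```

Emit:
servo_tool:
  rows:
    - [[-41,193,0],0,-1]
    - [[-41,193,0],0,-1]
    - [[-41,193,0],0,-1]
    - [[-41,193,0],0,-1]
    - [[-41,193,0],0,-1]
    - [[-41,193,0],0,-1]
    - [[-41,193,0],0,-1]

```text
t: 23.8
tcp_pos: [0.5189, -0.034, 0.4274]
tool_rot: [-0.002, 1.0, -0.0, 0.005]
force: [0.5, -0.0, -1.1]
finger_gap: 0.235
```

```bash
python3 hc.py 2>/dev/null; python3 hc.py 2>/dev/null
```

```text
[ 0.5189 -0.0344  0.4274] [-9.0e-04  1.0e+00 -3.0e-04  4.5e-03] 0.23174112347424108
9252 (array([   0,    0,    0,    0,    0,    8,  533, 7456,  434,   85,   97,
         95,  116,  168,  260]), array([-0.195, -0.193, -0.191, -0.189, -0.187, -0.185, -0.183, -0.181,
       -0.179, -0.177, -0.175, -0.173, -0.171, -0.169, -0.167, -0.165]))
((-3.321133613586426, 1.0565341711044312), 31.982852935791016)
rim (array([ 0.5171, -0.0338]), 0.0306, 937, np.float64(0.2124))
[ 0.5189 -0.0347  0.4274] [-6.0e-04  1.0e+00 -2.0e-04  4.5e-03] 0.23211172941085384
9252 (array([   0,    0,    0,    0,    0,   13,  502, 7463,  462,   94,   81,
         98,  114,  177,  248]), array([-0.195, -0.193, -0.191, -0.189, -0.187, -0.185, -0.183, -0.181,
       -0.179, -0.177, -0.175, -0.173, -0.171, -0.169, -0.167, -0.165]))
((-3.2344810962677, 0.8793298602104187), 32.0131950378418)
rim (array([ 0.5172, -0.0338]), 0.0307, 936, np.float64(0.2124))
```

View pics/w6.png

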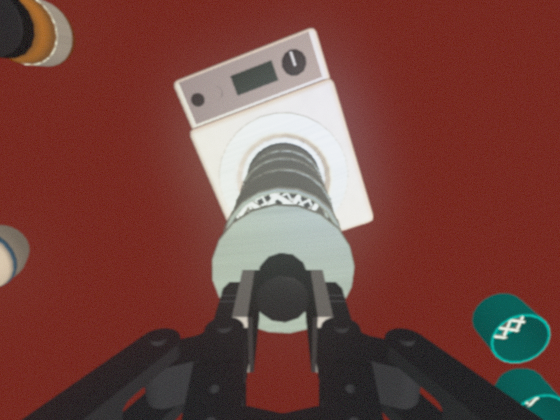

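The view shows the cover held level above the stack, its disc centred near (283,260). I lower it 31 mm, with a 1.5 mm shift in x.

Emit:
servo_tool:
  rows:
    - [[-1.5,0,5],0,-1]
    - [[-1.5,0,12],0,-1]
    - [[-1.5,0,18],0,-1]
    - [[-1.5,0,23],0,-1]
    - [[-1.5,0,27],0,-1]
    - [[-1.5,0,30],0,-1]
    - [[-1.5,0,31],0,-1]
    - [[-1.5,0,31],0,-1]

```text
t: 24.7
tcp_pos: [0.5208, -0.0346, 0.3967]
tool_rot: [-0.001, 1.0, -0.0, 0.005]
force: [0.1, 0.0, 1.0]
finger_gap: 0.235
```

Emit:
servo_tool:
  rows:
    - [[0,0,0],0,-1]

```text
t: 24.8
tcp_pos: [0.5208, -0.0346, 0.3968]
tool_rot: [-0.001, 1.0, -0.0, 0.005]
force: [0.1, -0.6, -1.0]
finger_gap: 0.23
```

Emit:
servo_tool:
  rows:
    - [[0,0,0],0,1]
    - [[0,0,0],0,1]
    - [[0,0,0],0,1]
    - [[0,0,0],0,1]
    - [[0,0,0],0,1]
    - [[0,0,-30],0,1]
    - [[0,0,-60],0,1]
    - [[0,0,-80],0,1]

```text
t: 25.6
tcp_pos: [0.5202, -0.0346, 0.4787]
tool_rot: [-0.001, 1.0, -0.001, 0.006]
force: [0.1, -0.9, -0.0]
finger_gap: 1.002
```

Emit:
servo_tool:
  rows:
    - [[-40,0,-10],0,1]
    - [[-80,0,-10],0,1]
    - [[-80,0,-10],0,1]
    - [[-80,0,-10],0,1]

```text
t: 26.0
tcp_pos: [0.6004, -0.0344, 0.4888]
tool_rot: [-0.001, 1.0, -0.0, 0.005]
force: [-0.4, 0.8, 0.3]
finger_gap: 0.999
```

Run:
```python
from h import *
p=sense()['tcp_pos'];print(p)
P=cloud(snap('wrist'));q=P.reshape(-1,3);q=q[np.hypot(q[:,0]-.517,q[:,1]+.033)<.045]
for a,b in((.228,.245),(.210,.222)):
    k=q[(q[:,2]>a)&(q[:,2]<b)]
    if len(k)>5:
        A=np.c_[k[:,:2]-.0,np.ones(len(k))];n=np.linalg.lstsq(A,k[:,2],rcond=None)[0]
        print(len(k),np.median(k[:,2]),'slope',n[:2].round(3),cv2.minEnclosingCircle((k[:,:2]*1000).astype(np.float32)))
s=snap('side');cv2.imwrite('pics/s4.png',cv2.resize(s['image'][130:310,170:350],None,fx=3.2,fy=3.2,interpolation=2))
```

```text
[ 0.60036275 -0.03438363  0.48882838]
1232 0.2384969405682725 slope [-0.004  0.003] ((517.8794555664062, -33.65230941772461), 10.855709075927734)
7828 0.21660556918858054 slope [0.001 0.001] ((517.8583374023438, -33.58213806152344), 32.56770324707031)
```

View pics/s4.png

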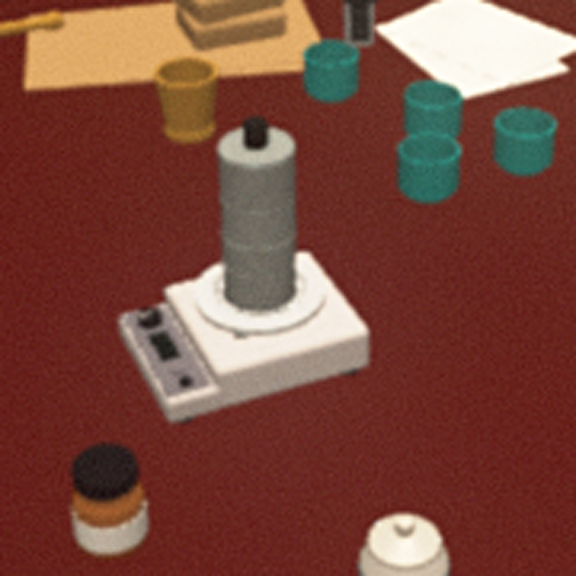

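The stack stands upright with its cover seated: disc top at 0.2166 against 0.216 nominal, slope under 0.005. The gripper is clear of it.

```bash
python3 -c "
from station import sign_off;print(sign_off())"
```

```text
the job is handed in; nothing more can be done
None
```

The stack is built on the platen as pan, fine, medium, steel coarse sieve and cover. I handed the job in at about 26 s; it reports no verdict.

- **Nesting heights:** as each piece went on, its top measured 0.102, 0.132, 0.168, 0.212 and 0.2166 m, all within 1 mm of nominal.
- **Centring and level:** each piece measured within about 1 mm of the one below. The cover's slope was under 0.005 rad, and the last side view shows the stack upright with the gripper clear.
- **Bystanders:** I did not touch the mortar, jar or pot, and all three stand in the last view. I did not measure their positions again at the end.
- **Disagreement:** the top and wrist cameras differed by about 3.5 mm in x. I treated it as calibration bias and placed each piece using one camera for both the piece and the stack.

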